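Snap the transport cover onto an inspected pump housing

ROBOT

A 6-joint arm with a two-finger parallel gripper is mounted at the origin on the work surface. World frame = base frame: x ahead of the robot, y to its left, z up, the work surface at z = 0. Lengths are in m, angles in rad, forces in N, time in s.
With the tool pointing down it reaches from about 0.25 to 0.85 m from the base axis. Payload 12.5 kg.
Tool frame: the origin (TCP) lies on the centre line of the jaws, within the pads' length; the fingertips stand 14 mm ahead of it and the grasp point (between the pads) lies 5 mm behind it (r.tips_ahead is the z of the fingertips in the tool frame, in m); z points along the fingers, y is the line along which they close (so a half turn about z gives the same grasp; the last joint's range is limited). The gripper opens to 93 mm and grips with 3 to 60 N. Pads are 15 mm wide; open, the fingers measure 128 mm over their backs; the gripper's body (75 mm by 188 mm) begins 65 mm behind the grasp point.
Start: joints at [-1.311, 0.351, 1.652, -0, 1.139, -0.085], TCP at [0.186, -0.518, 0.233] pointing down, gripper open.
Joint ranges: [-2.75, 2.75], [-0.79, 2.1], [0.01, 2.65], [-1.57, 4.71], [0.07, 3.14], [-2.87, 2.87]. Speed limits (rad/s): [2.22, 2.22, 2.79, 3.14, 3.14, 3.14].

INTERFACE

Orientations are given as a 3x3 rotation matrix whose columns are the frame's x, y, z axes.
In Python, from cell import get_state, cams, ticket, r gives the robot as it stands. The module is installed in compiled form; this text tells all that it offers.
- The arm moves only by the shell command python3 -m crank 'ROWS'. ROWS is JSON, a list of rows, each a list of 5 numbers: the gripper command: -1 is fully open, 1 is shut, values between are in proportion, then the shift along the world's x, y, z in m, then the turn about the world's z in degrees. A call has 1 to 8 rows; each row shifts and turns the commanded pose from where the row before left it; what a row does not reach is not made up. A row lasts 1/8 s, in which the tool goes at most 62.5 mm and 10.7 degrees, less where a joint would pass 70% of its speed; a pose out of reach is approached as far as the arm can. A call with a gripper value outside its range is refused whole. The fingers move at their own pace and stop on an object; the grip force is fixed at half the most. Time passes only in rows, so rows that do not move let the fingers close. It gives the time, the measured TCP pose, the force, the opening and the grip force at its end, in the units of the state.
- get_state(): the state, without advancing time (a new reading comes with each control period).
- cams.capture(name): name is "side" or "top" or "wrist"; returns a dict with "color" (480x640x3 uint8, red, green, blue), "range_z" (480x640 float32, m along the optical axis (not along the pixel's ray), 0 where there is no reading), "K" (3x3 intrinsics, pixels), "world_from_camera" (4x4, takes a point from camera to world coordinates); the wrist camera has in their place "tool_from_camera" (4x4, takes a point from camera to tool coordinates, whose origin is the TCP and whose axes are the flange's). Camera axes: x right, y up, looking along -z (the intrinsics and any distortion apply to the point x, -y, -z); pixel columns grow to the right and rows downward; lengths in m; the calibration is good to about 2 mm. A picture is of the moment at which its call begins: read the wrist's pose just before it.
- ticket.close_job(): hands the job in; it is judged then, once.
The state is a dict: "t": time; "joints": joint angles; "qd": joint speeds; "joint_efforts": joint torques, N m; "eef_pos": TCP position; "orientation": TCP orientation; "ft_force": force on the tool from outside, world axes, zero at the start; "moment": the same for the moment, N m; "grip_width": opening from 0.0 (shut) to 1.0 (fully open); "gripper_force": force on a finger pad.
Only numpy, scipy, OpenCV 4.12 (cv2) and the standard library are available. Lean on these libraries where they do the work, as an engineer would, in place of code of your own. Each camera call takes 0.05 s, during which the arm holds its last target. There are 200 camera calls.

TASK

The pump housing clamped on the nest has passed inspection. Take the larger of the two plastic flange covers by its bow handle, pass its four legs through the bolt holes of the housing's flange and press it down until it snaps in and sits flush, leaving everything else on the bench where it is. Do not let go: finish with the gripper still on the handle, holding the cover pressed firmly down.

Things in the scene. Friction and masses are not known exactly. Their poses are not given: they have to be found in the camera images.
- cover_grip (a point): The larger grey plastic flange cover, 0.1 kg: centre of its bow handle's bar. z up, bar along y, 14 mm wide (x), 14 high, 66 long, on a post at each end, 48 mm free between posts, 20 mm of air under the bar. Plate 72 (x) x 100 (y) x 4 mm. Bar centre 31 mm above the plate's underside, 52 mm above the bench at the start. Same after half a turn; fits either way round.
- cover_seat (a point): Centre of the cover plate's underside, axes as the handle's. Four round legs, 9 mm diameter with round tips, reach 21 mm below it at x = +-22, y = +-36 mm; the cover stands on them at the start. Each leg has a sprung catch on its outer (y) side: a ramp that widens upward to 8 mm from the leg's axis, its shoulder 8 mm below this point.
- flange_top (a point): Centre of the flange's top face on the fixed housing, on the bore axis, 106 mm above the bench; z up. Grey die-cast aluminium, clamped on a dark steel nest plate 130 x 190 x 14 mm. The flange is 72 (x) x 100 (y) x 6 mm, with a 36 mm bore and four through holes, 12 mm diameter, at x = +-22, y = +-36 mm, open below. The fitted cover matches its outline, handle bar centre 31 mm above it.
- catch0 (a joint): Sprung catch on the cover's leg at x = +22, y = +36 mm: how far it is squeezed in, in m; 0 sprung out, 0.0045 fully in. Pushing the cover in: resistance starts with the plate about 13 mm above the flange, peaks at 10 to 20 N in all 6 to 8 mm above it, drops to a lighter drag, and vanishes as the catches spring out under the flange 2 to 3 mm before the plate lands.
- catch1 (a joint): Sprung catch on the cover's leg at x = -22, y = +36 mm: how far it is squeezed in, in m; 0 sprung out, 0.0045 fully in.
- catch2 (a joint): Sprung catch on the cover's leg at x = -22, y = -36 mm: how far it is squeezed in, in m; 0 sprung out, 0.0045 fully in.
- catch3 (a joint): Sprung catch on the cover's leg at x = +22, y = -36 mm: how far it is squeezed in, in m; 0 sprung out, 0.0045 fully in.
- small_cover_grip (a point): Bystander: the smaller flange cover, same grey plastic and shape but its plate is only 52 x 70 mm. This point is the centre of its handle bar (14 x 14 x 56 mm, along y), 49 mm above the bench.
- marker: Bystander: red marker pen lying along its x, 130 mm long, 18 mm thick; origin under its middle.
- caliper: Bystander: steel caliper lying along its x, 230 mm long, 75 mm across the jaws, 11 mm high; origin under its beam's middle.
- plug_gauge: Bystander: steel plug gauge lying along its x, 112 mm long, 15 mm thick; origin under its handle's middle.
- ring_gauge: Bystander: steel ring gauge lying flat, 56 mm outside, 36 mm inside, 18 mm high; origin under its centre.
- small_housing: Bystander: a smaller die-cast housing standing loose, flange 52 x 70 mm at 78 mm height, 0.4 kg; origin under its centre.
- stamp: Bystander: grey stamp pad 85 x 58 x 14 mm with a wooden stamp on it, 49 mm high in all; origin under its centre.
Mind the look-alikes: they are no part of the job. Leave any red look-alike of the part that bears cover_grip alone.

How it is judged:
On the way, in this order (a step that is already met when the one before it is completed fails the run):
1. the cover's four legs are in the flange's bolt holes, the plate 4 to 16 mm above the flange (horizontal distance between cover_grip and flange_top below 0.004 m and angle between the z axis of cover_grip and the z axis of flange_top, either way round below 0.1 rad and angle between the y axis of cover_grip and the y axis of flange_top, either way round below 0.1 rad and z of cover_grip in the frame of flange_top between 0.035 and 0.047 m), for 0.1 s.
2. the cover is down on the flange with all four catches sprung out below it (horizontal distance between cover_grip and flange_top below 0.003 m and angle between the z axis of cover_grip and the z axis of flange_top, either way round below 0.05 rad and angle between the y axis of cover_grip and the y axis of flange_top, either way round below 0.08 rad and z of cover_grip in the frame of flange_top below 0.0325 m and value of joint each of catch0, catch1, catch2, catch3 below 0.001 m), for 0.2 s.
At the end, for the whole second after the job is handed in: The larger cover is home: handle centre under 32.5 mm above the flange (31 if flush), within 3 mm of the bore axis, level within 0.05 rad, turned within 0.08 rad of the flange, every catch sprung out (under 1 mm); the gripper still holds it (over 3 N) and presses it on the flange with over 4 N (all of step 2 and contact force between cover and housing above 4 N and contact force between the fingers and cover above 3 N); the arm keeps its last pose, push and grip.
It fails at once if another thing on the bench was shifted by more than 20 mm (distance of any of small_cover_grip, marker, caliper, plug_gauge, ring_gauge, small_housing, stamp from where it was at the start of the episode above 0.02 m).
It also fails if it takes over 42 s, if anything falls off the work surface, if the arm or the gripper's body presses on something with over 40 N, if the wrist force passes 120 N, or if a joint passes its speed limit or range.

## Working session

There is one attempt and no reset: what is moved stays moved. The work goes in short steps, Python scripts to look and compute and a shell command to move; the robot and the scene stay as the last step left them, time stands still between calls to the robot, and variables do not carry over. Pictures are saved under pics/ and viewed, at most 10 in all, crops included, and the job is handed in when it is done.

```bash
mkdir -p pics; cat > h.py <<'E'
import numpy as np, cv2
from cell import get_state, cams, ticket, r
def cap(n):
    s=get_state(); d=cams.capture(n)
    if n=="wrist":
        T=np.eye(4);T[:3,:3]=np.array(s["orientation"]);T[:3,3]=s["eef_pos"]
        d["W"]=T@np.array(d["tool_from_camera"])
    else: d["W"]=np.array(d["world_from_camera"])
    return d
def cloud(d):
    K=np.array(d["K"]);z=d["range_z"];v,u=np.mgrid[:480,:640]
    P=np.stack([(u-K[0,2])/K[0,0]*z,-(v-K[1,2])/K[1,1]*z,-z,np.ones_like(z)],-1)
    X=(P@d["W"].T)[...,:3]; X[z==0]=np.nan
    return X
def save(n,im): cv2.imwrite("pics/"+n,cv2.cvtColor(im,cv2.COLOR_RGB2BGR))
E
python3 - <<'E'
from h import *
import pickle
for n in("top","side"):
    d=cap(n);save(n+"1.png",d["color"]);pickle.dump(d,open(n+".pkl","wb"));print(n,d["W"].round(3).tolist(),np.array(d["K"]).tolist(),d.keys())
print(get_state())
E
```

```text
top [[-0.019, 0.997, -0.07, 0.448], [-1.0, -0.018, 0.017, -0.111], [0.016, 0.071, 0.997, 1.027], [0.0, 0.0, 0.0, 1.0]] [[450.4449822863303, 0.0, 315.5810774087355], [0.0, 450.4449822863303, 234.37320232470282], [0.0, 0.0, 1.0]] dict_keys(['color', 'range_z', 'K', 'world_from_camera', 'W'])
side [[-0.988, 0.127, -0.088, 0.458], [-0.153, -0.747, 0.647, 0.376], [0.016, 0.652, 0.758, 0.649], [0.0, 0.0, 0.0, 1.0]] [[442.64154417396287, 0.0, 320.15359228488177], [0.0, 442.64154417396287, 237.71372422783233], [0.0, 0.0, 1.0]] dict_keys(['color', 'range_z', 'K', 'world_from_camera', 'W'])
{'t': 0.1, 'joints': array([-1.31060073e+00,  3.51179514e-01,  1.65235209e+00, -3.16235608e-05,
        1.13912252e+00, -8.46020744e-02]), 'qd': array([-2.82785810e-04, -9.45719288e-04, -1.79760469e-03,  6.66088181e-04,
       -8.56713374e-05, -1.13880891e-03]), 'joint_efforts': array([ 3.12411048e-04, -4.98029923e+01, -2.85704023e+01,  6.99931034e-02,
        2.39191629e-02, -4.85515466e-05]), 'eef_pos': array([ 0.18584197, -0.51733301,  0.23215986]), 'orientation': array([[ 9.41139392e-01,  3.38018571e-01, -3.00839267e-04],
       [ 3.38018699e-01, -9.41138843e-01,  1.01834932e-03],
       [ 6.10894629e-05, -1.06009796e-03, -9.99999436e-01]]), 'ft_force': array([-0.61960882, -0.44882651, -0.135337  ]), 'moment': array([-0.01220979, -0.00407637, -0.05897048]), 'gripper_force': 0.0, 'grip_width': 1.000045010660462}
```

View pics/top1.png

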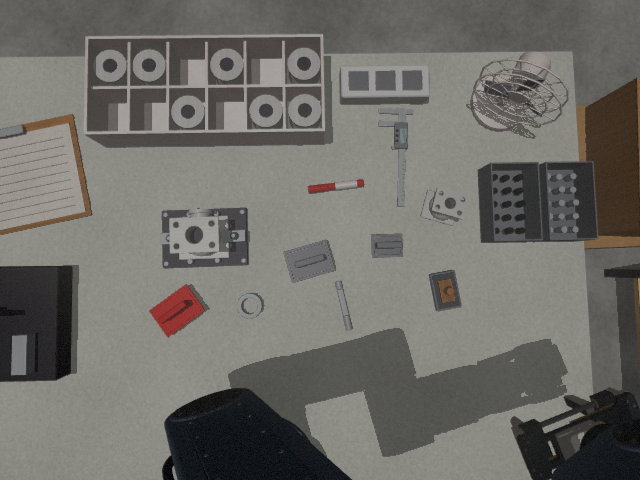

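View pics/side1.png

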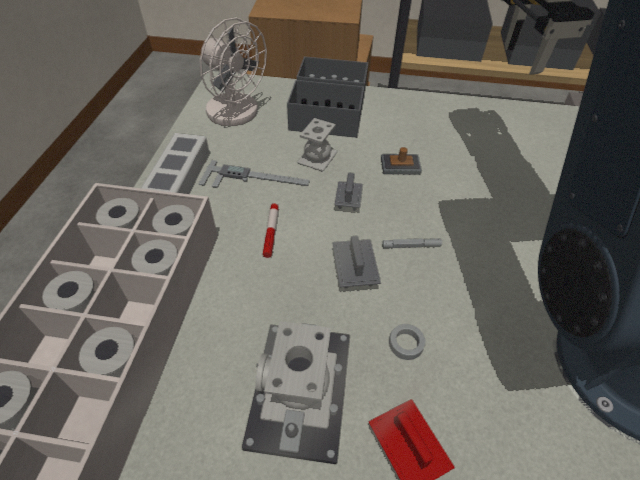

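Top view: the candidates are the grey cover at (310,261), the smaller grey cover at (387,245) and the red look-alike at (178,310). The larger grey one at (310,261) fits. The fixed housing is at (195,236). I'll measure both and confirm with a crop.

```bash
python3 - <<'E'
from h import *
import pickle
for n,boxes in (("top",dict(cov=(275,230,345,290),small=(365,228,408,262),hou=(155,195,255,275))),("side",dict(cov=(325,225,390,300),hou=(240,310,355,465)))):
    d=pickle.load(open(n+".pkl","rb"));X=cloud(d)
    if n=="top": save("crop1.png",cv2.resize(d["color"][190:300,150:420],None,fx=2.9,fy=2.9,interpolation=cv2.INTER_CUBIC))
    for k,(a,b,c,e) in boxes.items():
        S=X[b:e,a:c].reshape(-1,3);S=S[~np.isnan(S[:,0])]
        for lo,hi in dict(cov=((.016,.032),(.05,.07)),small=((.014,.03),(.047,.065)),hou=((.098,.112),(.01,.018)))[k]:
            Q=S[(S[:,2]>lo)&(S[:,2]<hi)]
            if len(Q)<10: print(n,k,lo,len(Q));continue
            rc=cv2.minAreaRect((Q[:,:2]*1000).astype(np.float32));p=cv2.boxPoints(rc)
            i=np.argmax([np.linalg.norm(p[1]-p[0]),np.linalg.norm(p[2]-p[1])]);v=p[i+1]-p[i]
            print(n,k,lo,len(Q),"zmed",np.median(Q[:,2]).round(4),"c",np.round(rc[0],1),"size",np.round(rc[1],1),"long deg",np.degrees(np.arctan2(v[1],v[0])).round(1)%180)
E
```

```text
top cov 0.016 1251 zmed 0.0248 c [ 443.2 -117. ] size [108.   99.9] long deg 15.0
top cov 0.05 198 zmed 0.0579 c [ 460.6 -112.4] size [13.9 65.5] long deg 104.8
top small 0.014 545 zmed 0.0215 c [ 491.9 -287. ] size [70.  51.8] long deg 89.3
top small 0.047 162 zmed 0.0544 c [ 492.5 -287.9] size [13.5 55.4] long deg 91.6
top hou 0.098 1422 zmed 0.1051 c [517.7 122.5] size [ 72.3 101.2] long deg 91.2
top hou 0.01 1810 zmed 0.0134 c [517.8 122.3] size [130.  190.3] long deg 91.2
side cov 0.016 1522 zmed 0.027 c [ 441.9 -117. ] size [107.9 102.5] long deg 15.2
side cov 0.05 277 zmed 0.0595 c [ 459.1 -111.4] size [14.6 65.9] long deg 105.7
side hou 0.098 3394 zmed 0.1071 c [516.1 122.4] size [ 72.  101.5] long deg 91.3
side hou 0.01 4214 zmed 0.0152 c [516.1 122.5] size [130.1 190.3] long deg 91.2
```

View pics/crop1.png

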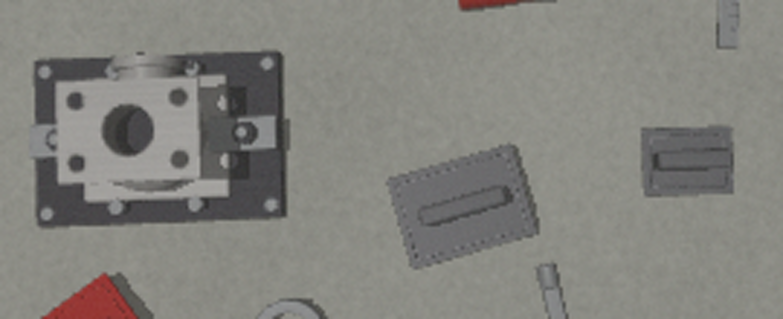

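The crop confirms it. The larger cover sits at crop (463,207) with its bar at (0.460, -0.112), 105°. The flange at crop (128,130) is at (0.517, 0.1225), 91.2°, and all sizes match. Next I move above the cover.

```bash
python3 -m crank '[[-1,0.034,0.05,0,10],[-1,0.034,0.05,0,10],[-1,0.034,0.05,0,10],[-1,0.034,0.05,0,10],[-1,0.034,0.05,0,10],[-1,0.034,0.05,0,10],[-1,0.034,0.05,0,10],[-1,0.034,0.05,0,10]]'; python3 -m crank '[[-1,0.002,0.005,0,5],[-1,0,0,0,0],[-1,0,0,0,0]]'
python3 - <<'E'
from h import *
d=cap("wrist");s=get_state();R=np.array(s["orientation"]);print(s["t"],s["eef_pos"],np.degrees(np.arctan2(R[1,1],R[0,1])))
save("w1.png",d["color"]);X=cloud(d);S=X.reshape(-1,3)
S=S[~np.isnan(S[:,0])];S=S[(np.hypot(S[:,0]-.46,S[:,1]+.112)<.06)]
for lo,hi in((.052,.066),(.018,.032)):
    Q=S[(S[:,2]>lo)&(S[:,2]<hi)];print(len(Q))
    if len(Q)>9:
        rc=cv2.minAreaRect((Q[:,:2]*1000).astype(np.float32));print(rc,np.median(Q[:,2]))
E
```

```text
t: 1.1
eef_pos: [0.4587, -0.1157, 0.2326]
orientation: [[-0.175, 0.985, 0.0], [0.985, 0.175, -0.0], [-0.0, -0.0, -1.0]]
ft_force: [0.1, -0.5, -1.1]
grip_width: 1.002
gripper_force: 0.0
t: 1.48
eef_pos: [0.4596, -0.1131, 0.2325]
orientation: [[-0.252, 0.968, -0.0], [0.968, 0.252, 0.0], [0.0, -0.0, -1.0]]
ft_force: [-0.2, -0.1, 1.0]
grip_width: 0.997
gripper_force: 0.0
1.525 [ 0.45959748 -0.11325779  0.23258952] 14.598054566182103
926
((460.254638671875, -111.79243469238281), (13.625131607055664, 64.98088073730469), 14.907326698303223) 0.059716651336013366
5179
((460.7362060546875, -112.3248062133789), (72.17359161376953, 100.12773895263672), 15.359820365905762) 0.026980527168692536
```

View pics/w1.png

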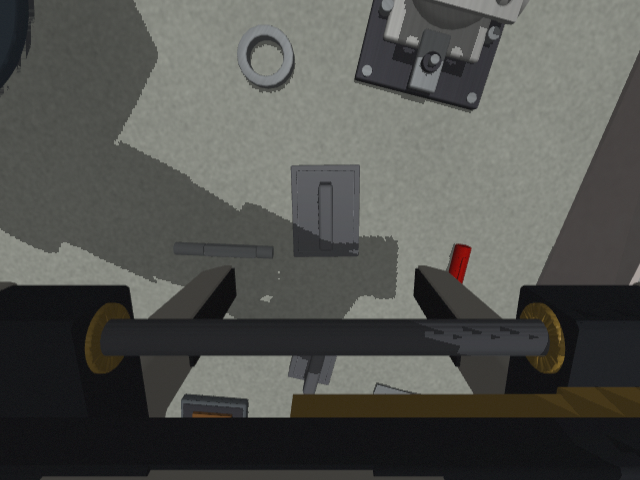

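The wrist view shows the cover at (326,210), bar square between the fingers, measuring 72×100 at (0.4603, -0.112). Next I descend and grip.

```bash
python3 -m crank '[[-1,0.0008,0.001,-0.04,0.5],[-1,0,0,-0.045,0],[-1,0,0,-0.04,0],[-1,0,0,-0.03,0],[-1,0,0,-0.02,0],[-1,0,0,-0.01,0],[-1,0,0,-0.0055,0],[-1,0,0,0,0]]'; python3 -m crank '[[1,0,0,0,0],[1,0,0,0,0],[1,0,0,0,0],[1,0,0,0,0],[1,0,0,0,0],[1,0,0,0,0]]'
```

```text
t: 2.52
eef_pos: [0.4609, -0.1118, 0.0424]
orientation: [[-0.263, 0.965, 0.0], [0.965, 0.263, -0.0], [-0.0, 0.0, -1.0]]
ft_force: [-0.4, 0.0, 0.7]
grip_width: 0.999
gripper_force: 0.0
t: 3.28
eef_pos: [0.4607, -0.1116, 0.0421]
orientation: [[-0.263, 0.965, -0.0], [0.965, 0.263, -0.0], [-0.0, -0.0, -1.0]]
ft_force: [-0.0, -0.6, -0.4]
grip_width: 0.405
gripper_force: 0.0
```

```bash
python3 -m crank '[[1,0,0,0,0],[1,0,0,0,0],[1,0,0,0,0],[1,0,0,0,0],[1,0,0,0,0],[1,0,0,0,0]]'; python3 -m crank '[[1,0,0,0.01,0],[1,0,0,0.03,0],[1,0,0,0.03,0],[1,0,0,0.03,0],[1,0,0,0.03,0],[1,0,0,0.01,0],[1,0,0,0,0]]'
```

```text
t: 4.03
eef_pos: [0.4607, -0.1116, 0.0421]
orientation: [[-0.263, 0.965, -0.0], [0.965, 0.263, 0.0], [0.0, -0.0, -1.0]]
ft_force: [0.1, -0.3, -0.6]
grip_width: 0.144
gripper_force: 30.0
t: 4.9
eef_pos: [0.4607, -0.1116, 0.1823]
orientation: [[-0.263, 0.965, 0.001], [0.965, 0.263, -0.0], [-0.0, 0.001, -1.0]]
ft_force: [0.8, -0.3, -1.7]
grip_width: 0.148
gripper_force: 30.0
```

Gripped at 30 N with a 14 mm opening and lifted. I move partway, lined up with the flange, and measure it and the held cover with the wrist camera.

```bash
python3 -m crank '[[1,0.012,0.02,0.01,-3],[1,0.014,0.03,0.01,-4],[1,0.014,0.03,0,-4],[1,0.014,0.03,0,-3],[1,0.002,0.015,0,0],[1,0,0,0,0],[1,0,0,0,0]]'
python3 - <<'E'
from h import *
d=cap("wrist");s=get_state();R=np.array(s["orientation"]);e=np.array(s["eef_pos"]);print(s["t"],e,np.degrees(np.arctan2(R[1,1],R[0,1])))
save("w2.png",d["color"]);S=cloud(d).reshape(-1,3);S=S[~np.isnan(S[:,0])]
def rep(n,c,rad,lo,hi):
    Q=S[(np.hypot(S[:,0]-c[0],S[:,1]-c[1])<rad)&(S[:,2]>lo)&(S[:,2]<hi)]
    if len(Q)<10: print(n,len(Q));return
    print(n,len(Q),cv2.minAreaRect((Q[:,:2]*1000).astype(np.float32)),np.median(Q[:,2]), Q.min(0),Q.max(0))
rep("flange",(.517,.1225),.066,.1,.112)
rep("nest",(.517,.1225),.13,.01,.018)
b=e[2]+.01
rep("plate",e,.07,b-.032,b-.022)
rep("bar",e,.05,b+.003,b+.011)
E
```

```text
t: 5.78
eef_pos: [0.5163, 0.0126, 0.2018]
orientation: [[-0.022, 1.0, -0.001], [1.0, 0.022, -0.0], [-0.0, -0.001, -1.0]]
ft_force: [0.1, -0.6, -1.1]
grip_width: 0.147
gripper_force: 30.0
5.825 [0.51638632 0.0125261  0.20196399] 1.2316741807341094
flange 13852 ((517.6610107421875, 122.47521209716797), (72.32794189453125, 99.15327453613281), 1.2898414134979248) 0.10712405261613343 [0.48063293 0.07217059 0.10001177] [0.55476909 0.17281294 0.11007186]
nest 6650 ((517.7813110351562, 124.69397735595703), (130.22743225097656, 161.8990936279297), 1.2588742971420288) 0.015126966477287368 [0.45094877 0.04233557 0.01158308] [0.58416002 0.20688298 0.01792818]
plate 10829 ((516.4697265625, 11.913055419921875), (72.36498260498047, 99.88875579833984), 1.279270052909851) 0.18676935376742274 [ 0.47942191 -0.03818356  0.18244708] [0.55245687 0.06247821 0.18996302]
bar 3466 ((519.034912109375, 13.421733856201172), (38.12620162963867, 64.153076171875), 20.61704444885254) 0.21957859577864702 [ 0.49555429 -0.02104854  0.21498503] [0.53586878 0.04521485 0.22295336]
```

View pics/w2.png

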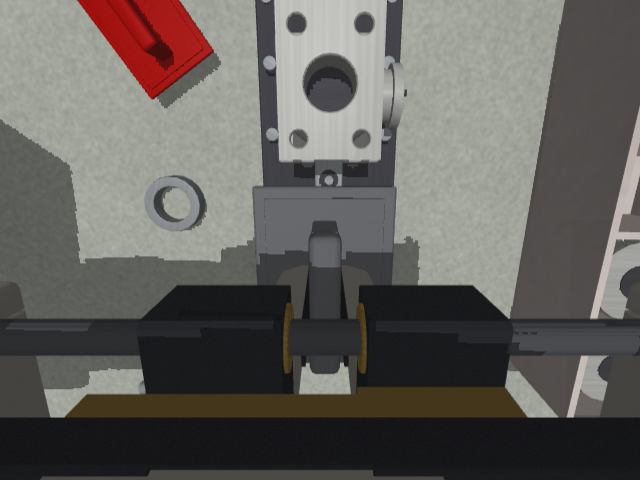

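The wrist view shows the flange bore at (330,82) and the held plate edge at (324,187). Flange centre is (0.5177, 0.1226), plate (0.5165, 0.0119), angles equal. Next I move over the flange.

```bash
python3 -m crank '[[1,0.0012,0.02,0,0],[1,0,0.03,0,0],[1,0,0.03,0,0],[1,0,0.02,-0.01,0],[1,0,0.0108,-0.02,0],[1,0,0,0,0],[1,0,0,0,0]]'
python3 - <<'E'
from h import *
s=get_state();e=np.array(s["eef_pos"]);b=e[2]+.01
for n in("wrist","side","top"):
    d=cap(n);S=cloud(d).reshape(-1,3);S=S[~np.isnan(S[:,0])]
    for k,lo,hi in(("plate",b-.032,b-.022),("flange",.1,.112)):
        Q=S[(np.hypot(S[:,0]-e[0],S[:,1]-e[1])<.07)&(S[:,2]>lo)&(S[:,2]<hi)]
        if len(Q)>10: print(n,k,len(Q),cv2.minAreaRect((Q[:,:2]*1000).astype(np.float32)),np.median(Q[:,2]))
    if n=="side": save("s2.png",cv2.resize(d["color"][250:470,210:450],None,fx=2.5,fy=2.5))
print(e)
E
```

```text
t: 6.7
eef_pos: [0.5182, 0.1234, 0.1728]
orientation: [[-0.021, 1.0, 0.001], [1.0, 0.021, -0.0], [-0.0, 0.001, -1.0]]
ft_force: [0.5, -0.3, -1.6]
grip_width: 0.149
gripper_force: 30.0
wrist plate 10829 ((518.4305419921875, 122.66973876953125), (72.27069854736328, 100.05650329589844), 1.3511664867401123) 0.1577889709434034
wrist flange 1013 ((516.6526489257812, 170.03903198242188), (71.86701202392578, 4.939891338348389), 1.2427197694778442) 0.10710255351808526
side plate 2292 ((516.9611206054688, 124.52952575683594), (72.20476531982422, 97.83550262451172), 1.0869803428649902) 0.15786353770051972
side flange 974 ((516.1484985351562, 122.54019927978516), (72.10198211669922, 100.79206085205078), 1.246190071105957) 0.10708732950812
top plate 677 ((519.3822631835938, 94.33390045166016), (44.484317779541016, 71.92475891113281), 89.91896057128906) 0.15583180079053593
top flange 215 ((517.5090942382812, 100.71598815917969), (70.86830139160156, 58.44573974609375), 0.7407057285308838) 0.10510622057652574
[0.51824094 0.12343349 0.17279485]
```

View pics/s2.png

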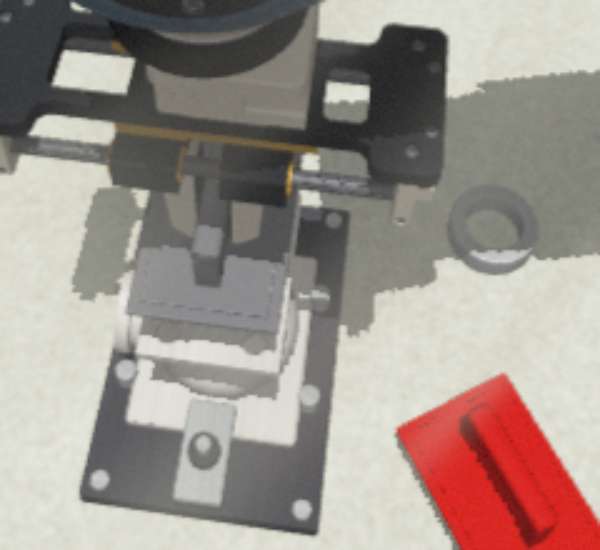

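Side crop: the cover (205,285) hangs above the flange (205,345). Both the side and wrist views put it 0.8 mm too far in +x. I correct that and lower the legs into the holes.

```bash
python3 -m crank '[[1,-0.0008,0,0,0],[1,0,0,-0.01,0],[1,0,0,-0.01,0],[1,0,0,-0.006,0],[1,0,0,-0.004,0],[1,0,0,-0.003,0],[1,0,0,0,0],[1,0,0,0,0]]'
```

```text
t: 7.85
eef_pos: [0.5174, 0.124, 0.1394]
orientation: [[-0.022, 1.0, 0.001], [1.0, 0.022, -0.0], [-0.0, 0.001, -1.0]]
ft_force: [1.2, -5.1, 1.2]
grip_width: 0.147
gripper_force: 30.0
```

A -5 N side force in y means the cover sits slightly too far in +y. I ease it back.

```bash
python3 -m crank '[[1,0,-0.0007,0,0],[1,0,0,0,0],[1,0,0,0,0]]'; python3 - <<'E'
from h import *
s=get_state();e=np.array(s["eef_pos"]);print(e,s["ft_force"],s["moment"])
for n in("wrist","side"):
    d=cap(n);S=cloud(d).reshape(-1,3);S=S[~np.isnan(S[:,0])];b=e[2]+.01
    Q=S[(np.hypot(S[:,0]-e[0],S[:,1]-e[1])<.065)&(abs(S[:,2]-b+.026)<.004)]
    print(n,len(Q),cv2.minAreaRect((Q[:,:2]*1000).astype(np.float32)),np.median(Q[:,2]),np.linalg.lstsq(np.c_[Q[:,:2]-e[:2],np.ones(len(Q))],Q[:,2],rcond=None)[0])
E
```

```text
t: 8.22
eef_pos: [0.5173, 0.1235, 0.1392]
orientation: [[-0.022, 1.0, 0.0], [1.0, 0.022, 0.0], [0.0, 0.0, -1.0]]
ft_force: [1.9, -3.3, -0.3]
grip_width: 0.151
gripper_force: 30.0
[0.51729267 0.12352396 0.13924545] [ 1.93774313 -3.30401129 -0.34243711] [-0.57787119 -0.45810688 -0.10280468]
wrist 10822 ((517.4531860351562, 122.72959899902344), (72.6678695678711, 99.98719024658203), 1.2395297288894653) 0.12418821887317578 [-0.00325938 -0.01221583  0.12443999]
side 2054 ((515.886962890625, 127.91766357421875), (72.21546936035156, 90.78079986572266), 0.9797669649124146) 0.1240910838830685 [-0.00343349 -0.00737197  0.12418972]
```

The plate is 13 mm above the flange and level. Next a small further y trim, then I press in steps.

```bash
python3 -m crank '[[1,-0.0002,-0.0006,0,0],[1,0,0,-0.002,0],[1,0,0,-0.002,0],[1,0,0,0,0]]'; python3 -m crank '[[1,0,0,-0.002,0],[1,0,0,-0.002,0],[1,0,0,0,0]]'
```

```text
t: 8.82
eef_pos: [0.5176, 0.1232, 0.136]
orientation: [[-0.022, 1.0, 0.002], [1.0, 0.022, 0.001], [0.001, 0.002, -1.0]]
ft_force: [2.5, -1.7, 8.5]
grip_width: 0.146
gripper_force: 30.0
t: 9.2
eef_pos: [0.5171, 0.123, 0.131]
orientation: [[-0.022, 1.0, 0.001], [1.0, 0.022, 0.0], [0.0, 0.001, -1.0]]
ft_force: [5.8, -1.4, -1.8]
grip_width: 0.149
gripper_force: 30.0
```

```bash
python3 -m crank '[[1,0.0005,-0.0002,-0.0015,0],[1,0,0,-0.0015,0],[1,0,0,-0.0015,0],[1,0,0,0,0]]'; python3 -m crank '[[1,0,0,-0.001,0],[1,0,0,0,0],[1,0,0,0,0]]'; python3 - <<'E'
from h import *
s=get_state();e=np.array(s["eef_pos"]);print(e,s["ft_force"])
for n in("wrist","side"):
    d=cap(n);S=cloud(d).reshape(-1,3);S=S[~np.isnan(S[:,0])]
    Q=S[(np.hypot(S[:,0]-e[0],S[:,1]-e[1])<.065)&(abs(S[:,2]-.112)<.006)]
    print(n,len(Q),cv2.minAreaRect((Q[:,:2]*1000).astype(np.float32)),np.median(Q[:,2]),np.linalg.lstsq(np.c_[Q[:,:2]-e[:2],np.ones(len(Q))],Q[:,2],rcond=None)[0])
E
```

```text
t: 9.7
eef_pos: [0.5167, 0.123, 0.1269]
orientation: [[-0.022, 1.0, -0.002], [1.0, 0.022, 0.0], [0.0, -0.002, -1.0]]
ft_force: [-5.4, 0.4, 9.6]
grip_width: 0.15
gripper_force: 30.0
t: 10.07
eef_pos: [0.5168, 0.123, 0.1269]
orientation: [[-0.022, 1.0, -0.001], [1.0, 0.022, 0.0], [0.0, -0.001, -1.0]]
ft_force: [-9.8, -0.8, 22.0]
grip_width: 0.147
gripper_force: 30.0
[0.51676055 0.12299202 0.12691236] [-9.77121657 -0.81322094 21.98058415]
wrist 11081 ((517.4170532226562, 122.5019302368164), (72.86319732666016, 99.79389190673828), 1.298015832901001) 0.11210138856640611 [ 0.00032734 -0.01814824  0.11249577]
side 2066 ((515.7682495117188, 128.1101531982422), (72.78400421142578, 89.45906066894531), 1.279352068901062) 0.11198249674620453 [ 0.00195348 -0.01502128  0.11231095]
```

```bash
python3 -m crank '[[1,-0.0004,0,-0.0007,0],[1,0,0,0,0],[1,0,0,0,0],[1,0,0,0,0]]'; python3 - <<'E'
from h import *
import pickle
def f(n,d,c,z,t):
    S=cloud(d).reshape(-1,3);S=S[~np.isnan(S[:,0])]
    Q=S[(abs(S[:,0]-c[0])<.032)&(abs(S[:,1]-c[1])<.046)&(abs(S[:,2]-z)<t)]
    print(n,len(Q),np.median(Q[:,2]),np.linalg.lstsq(np.c_[Q[:,:2]-c,np.ones(len(Q))],Q[:,2],rcond=None)[0].round(4))
c=np.array([.517,.1225])
f("ref flange side",pickle.load(open("side.pkl","rb")),c,.107,.003)
s=get_state();print(s["eef_pos"],s["ft_force"],s["moment"])
for n in("wrist","side"):
    d=cap(n);f(n,d,c,.112,.004)
    if n=="side": save("s3.png",cv2.resize(d["color"][270:430,220:400],None,fx=3.3,fy=3.3,interpolation=cv2.INTER_CUBIC))
E
```

```text
t: 10.68
eef_pos: [0.5168, 0.123, 0.1269]
orientation: [[-0.022, 1.0, -0.0], [1.0, 0.022, 0.0], [0.0, -0.0, -1.0]]
ft_force: [-11.4, -1.1, 28.2]
grip_width: 0.146
gripper_force: 30.0
ref flange side 2470 0.10717709444407753 [0.0004 0.     0.1071]
[0.51677842 0.12297299 0.1269083 ] [-11.37750356  -1.11107012  28.23572257] [-0.40093603  1.7321223  -0.07252555]
wrist 8364 0.11235948413778118 [ 1.000e-04 -8.500e-03  1.125e-01]
side 1498 0.11234550654439363 [-0.006  -0.0037  0.1124]
```

View pics/s3.png

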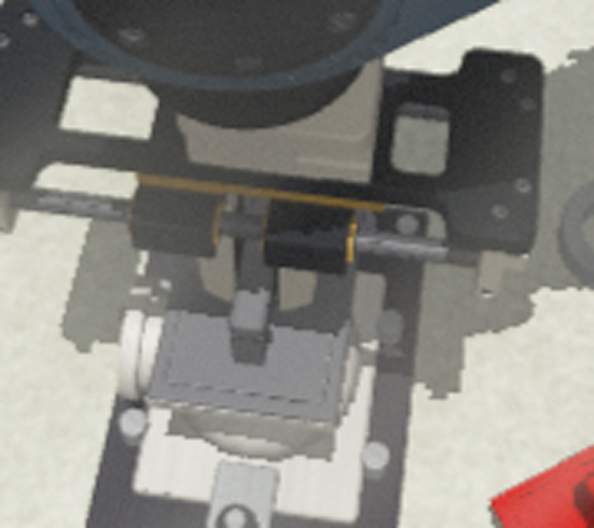

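The cover is seated. TCP height puts the bar 30.8 mm above the flange, the hard stop takes 28 N without moving, there is no slip in the grip, and the drag dropped on the way down as the catches cleared. I hand it in.

```bash
python3 -c "
from cell import ticket
print(ticket.close_job())"
```

```text
the job is handed in; nothing more can be done
None
```

I pressed the larger grey cover into the flange until it seated, and handed the job in with the gripper still on the handle (30 N grip) pressing down at about 28 N; hand-in returned no verdict, and the catches springing out is inferred from the forces, not seen.

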